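# Cull the short castings from the brooch mould

### The arm

A 6-joint arm with a two-finger parallel gripper is mounted at the origin on the work surface. World frame = base frame: x ahead of the robot, y to its left, z up, the work surface at z = 0. Lengths are in mm, angles in degrees, forces in N, time in s.
With the tool pointing down it reaches from about 300 to 850 mm from the base axis. Payload 4.2 kg.
Tool frame: the origin (TCP) lies between the finger pads; the fingertips stand 22 mm ahead of it and the grasp point (between the pads) lies 3 mm ahead of it; z points along the fingers, y is the direction in which the jaws open and shut (so a half turn about z gives the same grasp; the last joint's range is limited). The gripper opens to 91 mm and grips with 3 to 60 N. Pads are 32 mm wide; open, the fingers measure 118 mm over their backs; the gripper's body (76 mm by 178 mm) begins 60 mm behind the grasp point.
Start: joints at [75.344, 18.312, 89.639, -0, 72.044, -1.146], TCP at [134.333, 559.102, 235.976] pointing down, gripper open.
Joint ranges: [-177.97, 177.97], [-48.28, 115.42], [12.27, 149.76], [-77.06, 257.06], [2.81, 150.46], [-146.56, 146.56]. Speed limits (degrees/s): [147.25, 147.25, 180, 180, 180, 180].

### API

Orientations are given as [roll, pitch, yaw] about the fixed x, y, z axes, in that order (R = Rz(yaw) Ry(pitch) Rx(roll)).
In Python, from workcell import telemetry, cams, env gives the robot as it stands.
- The arm moves only by the shell command python3 -m inch 'ROWS' [FORCE]. ROWS is JSON, a list of rows, each an object of numbers: "x", "y", "z": the shift along the tool's x, y, z in cm; "yaw": the turn about the tool's z in units of 5 degrees (1.0 is 5 degrees); "gripper": the gripper's target within -1 to 1 (fully open at 1, half-way at 0, shut at -1). A call has 1 to 12 rows; each row shifts and turns the commanded pose from where the row before left it, along the tool's axes as they then stand; what a row does not reach is not made up. A row lasts 1/12 s, in which the tool goes at most 41.7 mm and 7.16 degrees, less where a joint would pass 70% of its speed; a pose out of reach is approached as far as the arm can. A call is refused whole if a number of a shift passes 4.17 or a number of a turn 1, either way. A call with a gripper value outside its range is refused whole. The fingers move at their own pace and stop on an object; FORCE is the grip in N (left out, the last holds). Time passes only in rows, so rows that do not move let the fingers close. It gives the time, the measured TCP pose, the force and the opening at its end, in the units of the state.
- telemetry.state(): the state, without advancing time (a new reading comes with each control period).
- cams.grab_frame(name): name is "scene" or "top" or "wrist"; returns a dict with "pixels" (480x640x3 uint8, red, green, blue), "mtx" (3x3 intrinsics, pixels), "rvec" (rotation vector, rad) and "tvec" (3), from world to camera coordinates, as OpenCV has them. Camera axes: x right, y down, z forward; pixel columns grow to the right and rows downward; lengths in mm; the calibration is good to about 2 mm. A picture is of the moment at which its call begins. There is no depth.
- env.job_done(): hands the job in, once; it reports no verdict.
The state is a dict: "time_s": time; "qpos": joint angles; "qvel": joint speeds; "effort": joint torques, N m; "ee_pos": TCP position; "ee_rot": TCP orientation; "force": force on the tool from outside, world axes, zero at the start; "torque": the same for the moment, N m; "gripper_width": finger opening in mm.
Only numpy, scipy, OpenCV 4.12 (cv2) and the standard library are available. Lean on these libraries where they do the work, as an engineer would, in place of code of your own. Each camera call takes 0.05 s, during which the arm holds its last target. There are 200 camera calls.

### The job

Five cast brooch blanks sit in the sloping yellow mould, and two of them have come out with a raised bar clearly shorter than the rest. Draw those two out of their pockets and set them down in the grey reject tray, foot down and lying flat side by side, without dropping them. Leave the three good blanks seated in the mould and the other things on the table where they are.

Things in the scene. Friction and masses are not known exactly. Their poses are not given: they have to be found in the camera images.
- mould: Fixed yellow mould block, 84 x 170 mm, on a plywood stand. Its face slopes 25 degrees, low towards its own -x (the robot's side), rising towards +x, level along y; low edge 27 mm, high edge 63 mm above the table. Five open pockets in a row along y hold the blanks. Origin: on the table under the face's centre; z up.
- mould_face (a point): Centre of the mould's sloping face, 45 mm above the table, over the middle pocket. Pockets are 32 mm apart, each 54 mm (up the slope) x 26 mm x 8 mm deep, walls square to the face: a foot lies flush with 1 mm play all round, its bar standing 14 mm proud. A blank comes out freely only square to the face.
- bar_gauge (a point): Mark at the mould face's centre too; how to judge a blank: sound ones have a bar 44 mm long (along the blank's x, up the slope), the two faulty ones only 30 mm, missing equally at both ends, on the same full foot. Closing the fingers on the two ends of the bar, above the face, shows the length as the opening.
- tray: Fixed shallow grey reject tray, 138 (its x) x 178 (its y) x 14 mm high, walls and floor 4 mm thick, open on top. Origin: centre of its underside on the table; z up.
- blank_a: Cast silver-grey brooch blank, 40 to 85 g: foot plate 52 (own x) x 24 (y) x 8 mm thick, with a raised bar centred on it 14 mm wide (y), 14 mm high; 22 mm tall in all. Sits foot-down in any one of the pockets, x up the slope, z square to the face. Sound or faulty: see or feel it. Origin: centre of the foot's underside.
- blank_b: Cast silver-grey brooch blank, 40 to 85 g: foot plate 52 (own x) x 24 (y) x 8 mm thick, with a raised bar centred on it 14 mm wide (y), 14 mm high; 22 mm tall in all. Sits foot-down in any one of the pockets, x up the slope, z square to the face. Sound or faulty: see or feel it. Origin: centre of the foot's underside.
- blank_c: Cast silver-grey brooch blank, 40 to 85 g: foot plate 52 (own x) x 24 (y) x 8 mm thick, with a raised bar centred on it 14 mm wide (y), 14 mm high; 22 mm tall in all. Sits foot-down in any one of the pockets, x up the slope, z square to the face. Sound or faulty: see or feel it. Origin: centre of the foot's underside.
- blank_d: Cast silver-grey brooch blank, 40 to 85 g: foot plate 52 (own x) x 24 (y) x 8 mm thick, with a raised bar centred on it 14 mm wide (y), 14 mm high; 22 mm tall in all. Sits foot-down in any one of the pockets, x up the slope, z square to the face. Sound or faulty: see or feel it. Origin: centre of the foot's underside.
- blank_e: Cast silver-grey brooch blank, 40 to 85 g: foot plate 52 (own x) x 24 (y) x 8 mm thick, with a raised bar centred on it 14 mm wide (y), 14 mm high; 22 mm tall in all. Sits foot-down in any one of the pockets, x up the slope, z square to the face. Sound or faulty: see or feel it. Origin: centre of the foot's underside.
- jar: bystander: round black jar with pink lid, 36 mm across, 28 mm tall, standing between mould and tray. Origin: underside.
- sprayer: bystander: small amber spray bottle, 28 mm across, 85 mm tall, towards the far edge. Origin: underside.
- phone: bystander: black phone 150 (x) x 73 (y) x 9 mm, lying. Origin: underside.
- sand_block: bystander: blue and orange sanding block 70 (x) x 45 (y) x 25 mm. Origin: underside.
- wire_brush: bystander: black brush with brass bristles, 170 mm long along its x, lying. Origin: underside.
- case: bystander: flat black zip case 130 (x) x 85 (y) x 18 mm. Origin: underside.
There are look-alikes about, which are no part of the job. Leave any purple or red look-alike of the blank_a alone.

How it is judged:
By the outcome, as a careful person would: the job done as asked, in the order asked, and still so for the second after the job is handed in, with the robot touching nothing.
It also fails if it takes over 72 s, if anything falls off the work surface, if the arm or the gripper's body presses on something with over 40 N, if the wrist force passes 120 N, or if a joint passes its speed limit or range.

## Working session

There is one attempt and no reset: what is moved stays moved. The work goes in short steps, Python scripts to look and compute and a shell command to move; the robot and the scene stay as the last step left them, time stands still between calls to the robot, and variables do not carry over. Pictures are saved under pics/ and viewed, about 8 in all and at most 12, crops included, and the job is handed in when it is done.

```bash
mkdir -p pics; ls; python3 - <<'E'
from workcell import telemetry, cams
import cv2,json
print(telemetry.state())
for n in("scene","top"):
    f=cams.grab_frame(n); cv2.imwrite(f"pics/{n}0.png",f["pixels"][:,:,::-1]); print(n,f["mtx"],f["rvec"],f["tvec"])
E
```

```text
pics
{'time_s': 0.0, 'qpos': array([ 7.53439534e+01,  1.83524374e+01,  8.97070317e+01, -1.60684397e-03,
        7.20433676e+01, -1.14833040e+00]), 'qvel': array([-0.02688023,  0.04195944,  0.06731599,  0.02911082, -0.11005716,
       -0.04329222]), 'effort': array([-3.55376460e-04, -4.12441957e+01, -2.31981432e+01,  7.27695459e-02,
        4.54218406e-02, -1.45207810e-04]), 'ee_pos': array([134.21873816, 558.63369799, 235.10802361]), 'ee_rot': array([-1.79897153e+02, -5.33552626e-04,  1.66492780e+02]), 'force': array([ 1.01974394, -0.37038344, -0.35710523]), 'torque': array([ 0.0076912 , -0.03606251,  0.00328112]), 'gripper_width': 91.29931792083899}
scene [[495.61730425   0.         311.59745778]
 [  0.         495.61730425 242.21371674]
 [  0.           0.           1.        ]] [ 0.95478363  2.26387879 -1.27337472] [ 391.23196663 -140.20464807 1525.70299065]
top [[608.13051102   0.         313.3377112 ]
 [  0.         608.13051102 230.58600692]
 [  0.           0.           1.        ]] [ 2.17407287 -2.22389225  0.02616411] [   1.73060432  525.13755168 1401.84841609]
```

View pics/top0.png

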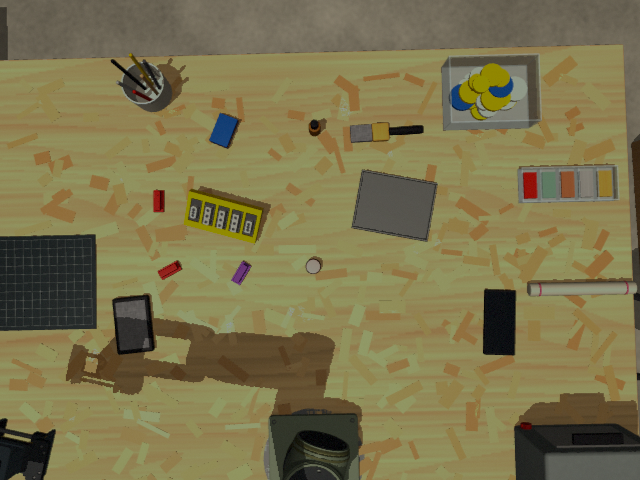

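View pics/scene0.png

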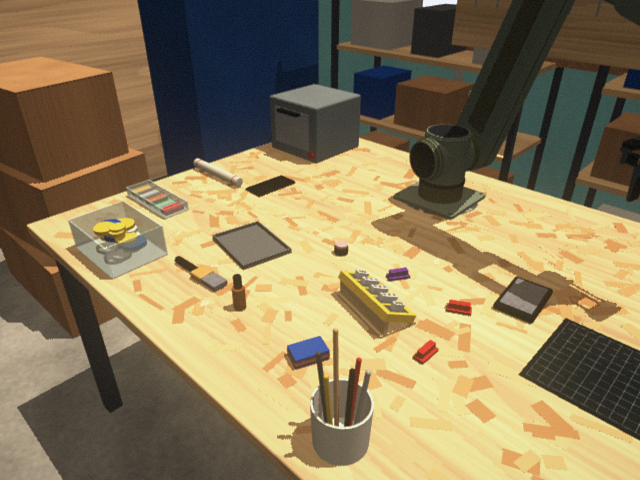

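The top view shows the yellow mould at about (225,215), with five blanks in a row, and the tray at (395,205). The jar is at (314,265). The look-alikes are red at (159,200) and (170,270), and purple at (241,272). I'll enlarge the mould and measure the mould and tray outlines.

```bash
cat > h.py <<'E'
import cv2,numpy as np
from workcell import telemetry,cams
from scipy.spatial.transform import Rotation as Rn
def ray(f,uv):
    R=cv2.Rodrigues(np.array(f["rvec"]))[0]; C=-R.T@np.ravel(f["tvec"])
    p=cv2.undistortPoints(np.array(uv,float).reshape(-1,1,2),f["mtx"],None)[:,0]
    return C,np.c_[p,np.ones(len(p))]@R
def onplane(f,uv,n,d):  # n.X=d
    C,D=ray(f,uv); n=np.array(n,float); return C+D*((d-n@C)/(D@n))[:,None]
def proj(f,P): return cv2.projectPoints(np.array(P,float).reshape(-1,3),np.array(f["rvec"]),np.array(f["tvec"]),f["mtx"],None)[0][:,0]
def tcp():
    s=telemetry.state(); return s["ee_pos"],Rn.from_euler("xyz",s["ee_rot"],degrees=True).as_matrix(),s
E
python3 - <<'E'
from h import *
f=cams.grab_frame("top"); im=f["pixels"]; hsv=cv2.cvtColor(im,cv2.COLOR_RGB2HSV)
cv2.imwrite("pics/mould.png",cv2.resize(im[180:250,180:272,::-1],None,fx=8,fy=8,interpolation=cv2.INTER_CUBIC))
m=cv2.inRange(hsv,(22,190,110),(34,255,255)); m[:180]=0;m[250:]=0;m[:,:180]=0;m[:,275:]=0
m=cv2.morphologyEx(m,cv2.MORPH_CLOSE,np.ones((9,9)))
c=max(cv2.findContours(m,0,2)[0],key=cv2.contourArea); r=cv2.minAreaRect(c); print("mould",r); b=cv2.boxPoints(r);print(b)
for z in (27,45,63): print(z,onplane(f,b,[0,0,1],z).round(1).tolist())
g=cv2.inRange(hsv,(0,0,50),(179,60,140)); g[:160]=0;g[250:]=0;g[:,:340]=0;g[:,450:]=0
c=max(cv2.findContours(g,0,2)[0],key=cv2.contourArea); r=cv2.minAreaRect(c); b=cv2.boxPoints(r); print("tray",r);P=onplane(f,b,[0,0,1],14);print(P.round(1),P.mean(0),np.linalg.norm(P-np.roll(P,1,0),axis=1))
print("jar",onplane(f,[[314,265]],[0,0,1],28))
E
```

```text
mould ((221.53863525390625, 216.8565673828125), (76.65504455566406, 33.75941848754883), 15.068489074707031)
[[180.1407  223.19174]
 [188.91725 190.59311]
 [262.93658 210.5214 ]
 [254.16002 243.12003]]
27 [[548.4, 295.1, 27.0], [623.0, 273.7, 27.0], [573.1, 104.3, 27.0], [498.8, 125.8, 27.0]]
45 [[547.5, 291.0, 45.0], [621.1, 269.9, 45.0], [571.9, 102.6, 45.0], [498.5, 123.9, 45.0]]
63 [[546.5, 286.8, 63.0], [619.2, 266.0, 63.0], [570.6, 100.9, 63.0], [498.2, 122.0, 63.0]]
tray ((394.1440124511719, 205.2080078125), (76.74185943603516, 59.21107864379883), 10.30484676361084)
[[ 530.1  -97.6   14. ]
 [ 664.6 -125.4   14. ]
 [ 628.5 -299.1   14. ]
 [ 494.4 -270.7   14. ]] [ 579.40662467 -198.21485694   14.        ] [176.78188382 137.36242946 177.3253296  137.0753676 ]
jar [[445.72386665 -10.10060668  28.        ]]
```

View pics/mould.png

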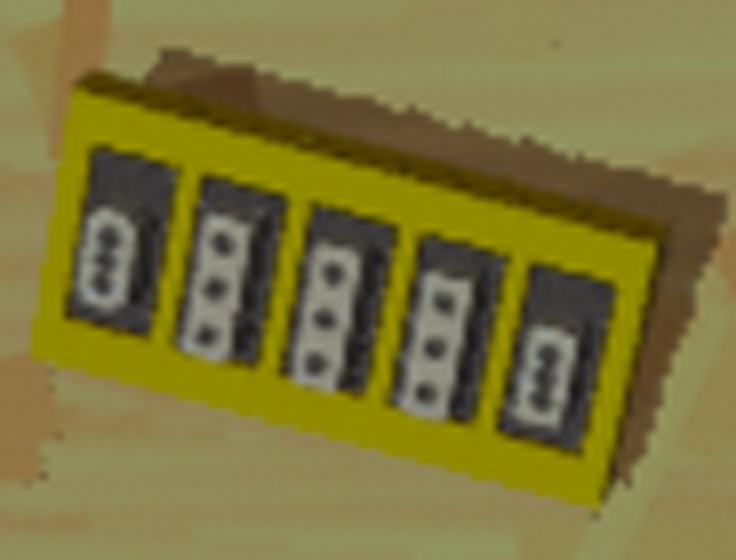

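The crop confirms that the two end blanks, at crop (105,260) and (545,378), have short bars. That is full-image (193,212) and (248,227). The three middle bars are long. Next I'll fit the mould frame from the face corners, with the high edge at 63 mm and the low edge at 27 mm.

```bash
python3 - <<'E'
from h import *
f=cams.grab_frame("top")
px=lambda a:(np.array(a,float)+.5)/8-.5+180
hi=onplane(f,px([[82,85],[660,240]]),[0,0,1],63); lo=onplane(f,px([[35,355],[603,500]]),[0,0,1],27)
print(hi.round(1),lo.round(1)); 
print("len",np.linalg.norm(hi[0]-hi[1]),np.linalg.norm(lo[0]-lo[1]),np.linalg.norm(hi-lo,axis=1))
c=(hi.sum(0)+lo.sum(0))/4
y=(hi[0]-hi[1])+(lo[0]-lo[1]); y[2]=0;y/=np.linalg.norm(y); h=np.array([y[1],-y[0],0])
X=np.cos(np.radians(25))*h+np.array([0,0,np.sin(np.radians(25))]); Z=np.cross(X,y)
print("centre",c,"yaw",np.degrees(np.arctan2(h[1],h[0])),"X",X,"Z",Z)
# bar top centres: plane 14 above face
b=onplane(f,px([[105,260],[215,286],[325,318],[434,347],[545,378]]),Z,Z@c+14)
print("bars in face frame",((b-c)@np.c_[X,y,Z]).round(1))
# verify in scene view
s=cams.grab_frame("scene"); im=s["pixels"][:,:,::-1].copy()
for k in(-2,-1,0,1,2):
    for u,v in proj(s,[c+32*k*y+14*Z+15*X,c+32*k*y+14*Z-15*X]): cv2.circle(im,(int(round(u)),int(round(v))),0,(0,0,255),-1)
for u in (-42,42):
  for v in(-85,85):
    p=proj(s,[c+u*X+v*y])[0]; cv2.circle(im,tuple(int(round(t)) for t in p),0,(0,255,0),-1)
cv2.imwrite("pics/s1.png",cv2.resize(im[255:340,325:425],None,fx=7,fy=7,interpolation=cv2.INTER_NEAREST))
np.savez("m.npz",c=c,X=X,y=y,Z=Z)
E
```

```text
[[620.1 264.   63. ]
 [572.8 102.8  63. ]] [[546.5 286.4  27. ]
 [501.2 124.   27. ]]
len 167.9465516757358 168.5733218592862 [84.92367083 82.92958927]
centre [560.13722396 194.31529663  45.        ] yaw -15.9636129645494 X [ 0.87135743 -0.24925896  0.42261826] Z [-0.40632064  0.11623136  0.90630779]
bars in face frame [[ -1.5  65.8  14. ]
 [ -0.7  33.9  14. ]
 [ -1.6   1.7  14. ]
 [ -1.8 -30.1  14. ]
 [ -2.3 -62.5  14. ]]
```

View pics/s1.png

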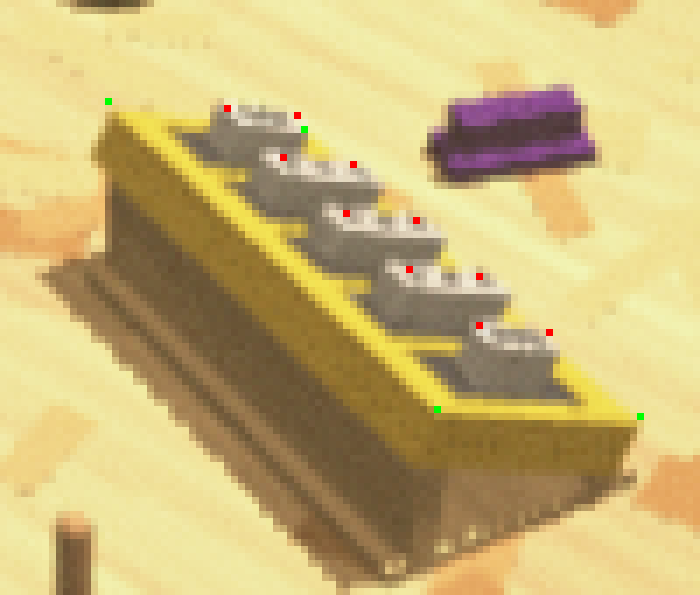

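The fitted frame agrees in both views: face 168 × 84 mm, yaw −16°, short bars at y = ±64. The interface has no tilt, so I'll grip each bar across its 14 mm width with the tool vertical. I'll draw the blank out along the face normal and let it pivot level when I set it down.

```bash
cat >> h.py <<'E'
M=np.load("m.npz")
def go(P):
    p,R,s=tcp(); print("tcp",p.round(1),s["ee_rot"].round(2),"w",round(s["gripper_width"],1),"F",s["force"].round(1),"t",s["time_s"].round(2) if hasattr(s["time_s"],"round") else s["time_s"]); print("shift cm",(R.T@(np.array(P)-p)/10).round(2))
E
python3 - <<'E'
from h import *
h=np.array([np.cos(np.radians(-16)),np.sin(np.radians(-16)),0])
for s in(65,-64):
    P=M["c"]+s*M["y"]-7*h; P[2]=160; print(P); go(P)
E
```

```text
[571.28513594 258.73813401 160.        ]
tcp [134.3 558.9 235.6] [-179.96   -0.    166.49] w 91.3 F [-0.4 -1.1  0.5] t 0.25
shift cm [-49.5  -18.97   7.57]
[535.80667508 134.71281879 160.        ]
tcp [134.3 558.9 235.6] [-179.96   -0.    166.49] w 91.3 F [-0.4 -1.1  0.5] t 0.25
shift cm [-48.95 -31.86   7.58]
```

```bash
python3 -m inch '[{"x":-2.5,"y":-0.95,"yaw":0.49,"gripper":-0.6},{"x":-2.5,"y":-0.95},{"x":-2.5,"y":-0.95},{"x":-2.5,"y":-0.95},{"x":-2.5,"y":-0.95},{"x":-2.5,"y":-0.95},{"x":-2.5,"y":-0.95},{"x":-2.5,"y":-0.95},{"x":-2.5,"y":-0.95},{"x":-2.5,"y":-0.95}]' 30
python3 -m inch '[{"x":-2.5,"y":-0.95,"z":0.7},{"x":-2.5,"y":-0.95,"z":0.7},{"x":-2.5,"y":-0.95,"z":0.7},{"x":-2.5,"y":-0.95,"z":0.7},{"x":-2.5,"y":-0.95,"z":0.7},{"x":-2.5,"y":-0.95,"z":0.7},{"x":-2.5,"y":-0.95,"z":0.7},{"x":-2.5,"y":-0.95,"z":0.7},{},{}]'
python3 - <<'E'
from h import *
h=np.array([np.cos(np.radians(-16)),np.sin(np.radians(-16)),0])
P=M["c"]+65*M["y"]-7*h; P[2]=150; go(P)
f=cams.grab_frame("wrist"); im=f["pixels"][:,:,::-1].copy()
np.savez("w1.npz",**{k:np.array(v) for k,v in f.items()})
for k in(-2,-1,0,1,2):
    q=proj(f,[M["c"]+(32*k)*M["y"]+14*M["Z"]+u*M["X"]+v*M["y"] for u,v in((15,7),(15,-7),(-15,-7),(-15,7))]); cv2.polylines(im,[q.round().astype(int).reshape(-1,1,2)],True,(0,0,255))
cv2.imwrite("pics/w1.png",im)
E
```

```text
tcp [134.3 558.9 235.6] [-179.96   -0.    166.49] w 91.3 F [-0.4 -1.1  0.5] t 0.25
shift cm [-49.5  -18.97   8.57]invalid input
invalid input
```

View pics/w1.png

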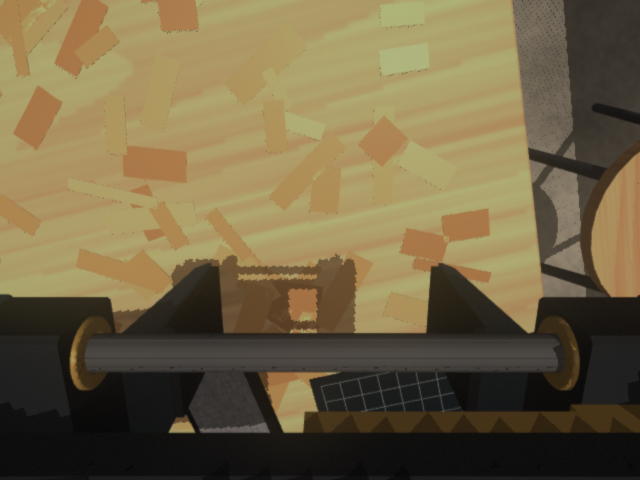

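The moves were refused, so the wrist view (picture 5) only shows the bare table at the start pose. The rows may need every key, so I'll test that.

```bash
python3 -m inch '[{"x":-2.5,"y":-0.95,"z":0,"yaw":0.49,"gripper":-0.6}]' 30; python3 -m inch '[{"x":-2.5,"y":-0.95,"z":0,"yaw":0,"gripper":-0.6},{"x":-2.5,"y":-0.95,"z":0,"yaw":0,"gripper":-0.6}]'
```

```text
time_s: 0.38
ee_pos: [154.2, 545.8, 235.7]
ee_rot: [179.9, -0.1, 164.2]
force: [0.1, 0.5, 0.6]
gripper_width: 87.1
time_s: 0.55
ee_pos: [199.7, 511.5, 235.8]
ee_rot: [-180.0, 0.0, 164.1]
force: [-0.1, 0.4, 0.2]
gripper_width: 74.1
```

```bash
python3 -m inch '[{"x":-2.5,"y":-0.95,"z":0,"yaw":0,"gripper":-0.6},{"x":-2.5,"y":-0.95,"z":0.5,"yaw":0,"gripper":-0.6},{"x":-2.5,"y":-0.95,"z":0.5,"yaw":0,"gripper":-0.6},{"x":-2.5,"y":-0.95,"z":0.5,"yaw":0,"gripper":-0.6},{"x":-2.5,"y":-0.95,"z":0.5,"yaw":0,"gripper":-0.6},{"x":-2.5,"y":-0.95,"z":0.5,"yaw":0,"gripper":-0.6},{"x":-2.5,"y":-0.95,"z":0.5,"yaw":0,"gripper":-0.6},{"x":-2.5,"y":-0.95,"z":0.5,"yaw":0,"gripper":-0.6},{"x":-2.5,"y":-0.95,"z":0.5,"yaw":0,"gripper":-0.6}]'
python3 -m inch '[{"x":-2.5,"y":-0.95,"z":0.6,"yaw":0,"gripper":-0.6},{"x":-2.5,"y":-0.95,"z":0.6,"yaw":0,"gripper":-0.6},{"x":-2.5,"y":-0.95,"z":0.6,"yaw":0,"gripper":-0.6},{"x":-2.5,"y":-0.95,"z":0.6,"yaw":0,"gripper":-0.6},{"x":-2.5,"y":-0.95,"z":0.6,"yaw":0,"gripper":-0.6},{"x":-2.5,"y":-0.95,"z":0.6,"yaw":0,"gripper":-0.6},{"x":-2.5,"y":-0.95,"z":0.6,"yaw":0,"gripper":-0.6},{"x":0,"y":0,"z":0,"yaw":0,"gripper":-0.6},{"x":0,"y":0,"z":0,"yaw":0,"gripper":-0.6}]'
python3 - <<'E'
from h import *
h=np.array([np.cos(np.radians(-16)),np.sin(np.radians(-16)),0])
P=M["c"]+65*M["y"]-7*h; P[2]=150; go(P)
f=cams.grab_frame("wrist"); im=f["pixels"][:,:,::-1].copy()
for k in(-2,-1,0,1,2):
    q=proj(f,[M["c"]+(32*k)*M["y"]+14*M["Z"]+u*M["X"]+v*M["y"] for u,v in((15,7),(15,-7),(-15,-7),(-15,7))]); cv2.polylines(im,[q.round().astype(int).reshape(-1,1,2)],True,(0,0,255))
cv2.imwrite("pics/w2.png",im)
E
```

```text
time_s: 1.3
ee_pos: [393.0, 367.0, 195.8]
ee_rot: [180.0, 0.0, 164.0]
force: [0.4, -0.4, -0.3]
gripper_width: 18.3
time_s: 2.05
ee_pos: [542.5, 255.0, 153.3]
ee_rot: [-180.0, -0.1, 163.9]
force: [0.7, 0.7, 0.6]
gripper_width: 18.4
tcp [542.5 255.  153.3] [-1.7997e+02 -7.0000e-02  1.6390e+02] w 18.4 F [0.7 0.7 0.6] t 2.05
shift cm [-2.66  1.16  0.32]
```

View pics/w2.png

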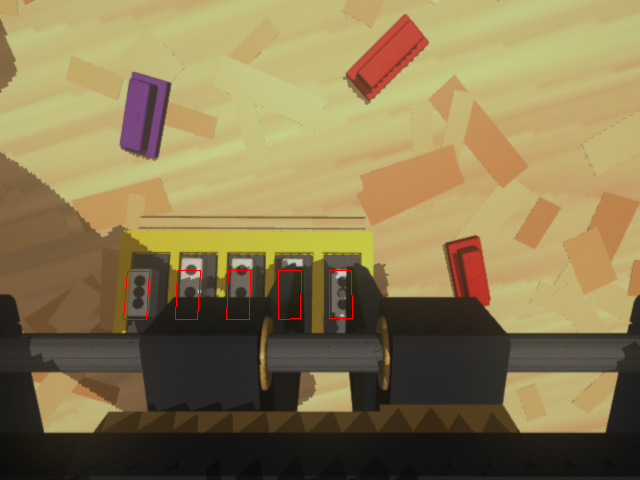

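Picture 6 shows the projected bar outlines matching the real bars to within about 1 mm across the row. The target short bar is at (341,292). I'll centre over it and descend.

```bash
python3 -m inch '[{"x":-1.3,"y":0.58,"z":0,"yaw":0,"gripper":-0.6},{"x":-1.35,"y":0.58,"z":0,"yaw":0,"gripper":-0.6},{"x":0,"y":0,"z":1.5,"yaw":0,"gripper":-0.6},{"x":0,"y":0,"z":1.5,"yaw":0,"gripper":-0.6},{"x":0,"y":0,"z":1,"yaw":0,"gripper":-0.6},{"x":0,"y":0,"z":1,"yaw":0,"gripper":-0.6},{"x":0,"y":0,"z":0,"yaw":0,"gripper":-0.6},{"x":0,"y":0,"z":0,"yaw":0,"gripper":-0.6}]'
python3 - <<'E'
from h import *
h=np.array([np.cos(np.radians(-16)),np.sin(np.radians(-16)),0])
P=M["c"]+65*M["y"]-7*h; P[2]=73; go(P)
f=cams.grab_frame("wrist"); im=f["pixels"][:,:,::-1].copy()
cv2.imwrite("pics/w3.png",im[150:,100:540])
E
```

```text
time_s: 2.77
ee_pos: [570.2, 260.1, 103.8]
ee_rot: [-180.0, -0.0, 164.1]
force: [-0.4, -0.3, -0.1]
gripper_width: 18.4
tcp [570.2 260.1 103.8] [-1.7998e+02 -4.0000e-02  1.6408e+02] w 18.4 F [-0.4 -0.3 -0.1] t 2.7667
shift cm [-0.15 -0.1   3.08]
```

View pics/w3.png

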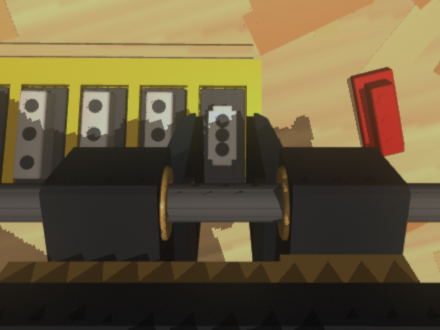

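Picture 7 shows the short bar at crop x ≈ 222, between fingertips centred at x ≈ 225. I need about 1 mm in −y, then down.

```bash
python3 -m inch '[{"x":-0.1,"y":-0.1,"z":0.6,"yaw":0,"gripper":-0.6},{"x":0,"y":0,"z":1,"yaw":0,"gripper":-0.6},{"x":0,"y":0,"z":0.8,"yaw":0,"gripper":-0.6},{"x":0,"y":0,"z":0.6,"yaw":0,"gripper":-0.6},{"x":0,"y":0,"z":0,"yaw":0,"gripper":-0.6},{"x":0,"y":0,"z":0,"yaw":0,"gripper":-0.6}]'; python3 -m inch '[{"x":0,"y":0,"z":0,"yaw":0,"gripper":-1},{"x":0,"y":0,"z":0,"yaw":0,"gripper":-1},{"x":0,"y":0,"z":0,"yaw":0,"gripper":-1},{"x":0,"y":0,"z":0,"yaw":0,"gripper":-1}]' 40
```

```text
time_s: 3.32
ee_pos: [571.2, 258.4, 73.3]
ee_rot: [-180.0, -0.1, 164.0]
force: [-0.1, -0.3, 0.2]
gripper_width: 18.4
time_s: 3.65
ee_pos: [571.5, 258.6, 74.2]
ee_rot: [180.0, 0.0, 164.0]
force: [-0.5, -0.2, -0.9]
gripper_width: 13.7
```

The bar is gripped at 13.7 mm. Now I'll draw it out along the face normal (tool +x 0.423, −z 0.906).

```bash
python3 -m inch '[{"x":0.13,"y":0,"z":-0.27,"yaw":0,"gripper":-1},{"x":0.13,"y":0,"z":-0.27,"yaw":0,"gripper":-1},{"x":0.13,"y":0,"z":-0.27,"yaw":0,"gripper":-1},{"x":0.13,"y":0,"z":-0.27,"yaw":0,"gripper":-1},{"x":0.13,"y":0,"z":-0.27,"yaw":0,"gripper":-1},{"x":0.13,"y":0,"z":-0.27,"yaw":0,"gripper":-1},{"x":0.21,"y":0,"z":-0.45,"yaw":0,"gripper":-1},{"x":0.21,"y":0,"z":-0.45,"yaw":0,"gripper":-1},{"x":0.21,"y":0,"z":-0.45,"yaw":0,"gripper":-1},{"x":0,"y":0,"z":-1.5,"yaw":0,"gripper":-1},{"x":0,"y":0,"z":-1.5,"yaw":0,"gripper":-1},{"x":0,"y":0,"z":-1,"yaw":0,"gripper":-1}]'; python3 - <<'E'
from h import *
f=cams.grab_frame("scene"); a=f["pixels"][215:335,300:460,::-1]
cv2.imwrite("pics/s2.png",cv2.resize(a,None,fx=5,fy=5,interpolation=cv2.INTER_NEAREST))
E
```

```text
time_s: 4.65
ee_pos: [558.2, 262.7, 145.4]
ee_rot: [179.9, 0.1, 164.0]
force: [-0.4, 0.8, -0.9]
gripper_width: 13.4
```

View pics/s2.png

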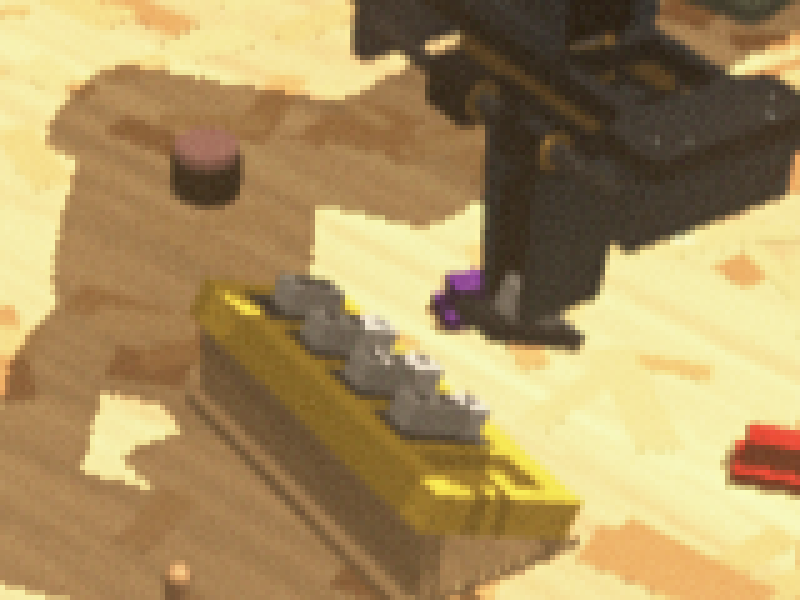

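Picture 8 (crop) shows the blank held in the fingers, its pocket at (485,490) empty, and the other four still seated. Next is the carry to the tray, at tray y +25, turned to align with the tray (yaw −0.86).

```bash
python3 -m inch '[{"x":-0.6,"y":-1.5,"z":-0.3,"yaw":0,"gripper":-1},{"x":-1.0,"y":-2.8,"z":0,"yaw":0,"gripper":-1},{"x":-1.0,"y":-2.8,"z":0,"yaw":0,"gripper":-1},{"x":-1.0,"y":-2.8,"z":0,"yaw":0,"gripper":-1},{"x":-1.0,"y":-2.8,"z":0,"yaw":0,"gripper":-1},{"x":-1.0,"y":-2.8,"z":0,"yaw":0,"gripper":-1},{"x":-1.0,"y":-2.8,"z":0,"yaw":0,"gripper":-1},{"x":-1.0,"y":-2.8,"z":0,"yaw":0,"gripper":-1},{"x":-1.0,"y":-2.8,"z":0,"yaw":0,"gripper":-1},{"x":-1.0,"y":-2.8,"z":0,"yaw":0,"gripper":-1},{"x":-1.0,"y":-2.8,"z":0,"yaw":0,"gripper":-1},{"x":-1.0,"y":-2.8,"z":0,"yaw":0,"gripper":-1}]'; python3 -m inch '[{"x":-1.0,"y":-2.8,"z":0.5,"yaw":0,"gripper":-1},{"x":-1.0,"y":-2.8,"z":1,"yaw":0,"gripper":-1},{"x":-1.0,"y":-2.4,"z":1,"yaw":0,"gripper":-1},{"x":-0.6,"y":-1.5,"z":1,"yaw":-0.86,"gripper":-1},{"x":0,"y":0,"z":1,"yaw":0,"gripper":-1},{"x":0,"y":0,"z":1,"yaw":0,"gripper":-1},{"x":0,"y":0,"z":1,"yaw":0,"gripper":-1},{"x":0,"y":0,"z":0,"yaw":0,"gripper":-1},{"x":0,"y":0,"z":0,"yaw":0,"gripper":-1}]'; python3 -c "
from h import *
go([584.5,-173.7,60])"
```

```text
time_s: 5.7
ee_pos: [580.3, -81.4, 146.4]
ee_rot: [180.0, -0.0, 164.0]
force: [0.8, 0.3, -0.5]
gripper_width: 13.1
time_s: 6.45
ee_pos: [588.7, -180.0, 81.0]
ee_rot: [180.0, -0.1, 168.4]
force: [-0.5, 0.7, 0.0]
gripper_width: 13.4
tcp [ 588.7 -180.    81. ] [ 1.7998e+02 -1.0000e-01  1.6839e+02] w 13.4 F [-0.5  0.7  0. ] t 6.45
shift cm [0.53 0.54 2.1 ]
```

```bash
python3 -m inch '[{"x":0.5,"y":0.5,"z":0.8,"yaw":0,"gripper":-1},{"x":0,"y":0,"z":0.8,"yaw":0,"gripper":-1},{"x":0,"y":0,"z":0.7,"yaw":0,"gripper":-1},{"x":0,"y":0,"z":0.4,"yaw":0,"gripper":-1},{"x":0,"y":0,"z":0.2,"yaw":0,"gripper":-1},{"x":0,"y":0,"z":0,"yaw":0,"gripper":-1},{"x":0,"y":0,"z":0,"yaw":0,"gripper":-1}]'; python3 -m inch '[{"x":0,"y":0,"z":0,"yaw":0,"gripper":-1},{"x":0,"y":0,"z":0.15,"yaw":0,"gripper":-1},{"x":0,"y":0,"z":0.15,"yaw":0,"gripper":-1},{"x":0,"y":0,"z":0.15,"yaw":0,"gripper":-1},{"x":0,"y":0,"z":0,"yaw":0,"gripper":-1}]' 6;  python3 -m inch '[{"x":0,"y":0,"z":0.15,"yaw":0,"gripper":-1},{"x":0,"y":0,"z":0.15,"yaw":0,"gripper":-1},{"x":0,"y":0,"z":0.15,"yaw":0,"gripper":-1},{"x":0,"y":0,"z":0,"yaw":0,"gripper":-1}]'; python3 - <<'E'
from h import *
f=cams.grab_frame("scene"); a=f["pixels"][195:285,200:320,::-1]
g=cams.grab_frame("wrist")["pixels"][150:430,150:490,::-1]
cv2.imwrite("pics/s3.png",np.hstack([cv2.resize(a,(450,338),interpolation=cv2.INTER_NEAREST),cv2.resize(g,(340,338))]))
E
```

```text
time_s: 7.03
ee_pos: [585.3, -175.5, 52.6]
ee_rot: [180.0, 0.0, 168.3]
force: [-0.1, 0.2, -0.7]
gripper_width: 13.5
time_s: 7.45
ee_pos: [586.9, -175.9, 49.1]
ee_rot: [-180.0, 0.3, 168.3]
force: [2.4, -0.8, 4.3]
gripper_width: 13.9
time_s: 7.78
ee_pos: [585.3, -175.4, 43.6]
ee_rot: [180.0, 0.0, 168.3]
force: [2.5, -0.3, 2.4]
gripper_width: 13.5
```

View pics/s3.png

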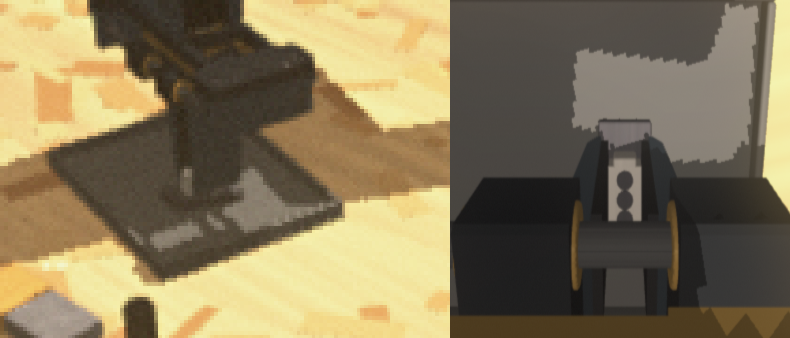

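Picture 9 shows the blank in the fingers on the tray floor and pivoting, with contact force 2–4 N. I'll press on in small steps until it bottoms out flat.

```bash
for i in 1; do python3 -m inch '[{"x":0,"y":0,"z":0.15,"yaw":0,"gripper":-1},{"x":0,"y":0,"z":0.1,"yaw":0,"gripper":-1},{"x":0,"y":0,"z":0,"yaw":0,"gripper":-1}]'; done;  python3 -m inch '[{"x":0,"y":0,"z":0.15,"yaw":0,"gripper":-1},{"x":0,"y":0,"z":0,"yaw":0,"gripper":-1}]'; python3 -m inch '[{"x":0,"y":0,"z":0.15,"yaw":0,"gripper":-1},{"x":0,"y":0,"z":0,"yaw":0,"gripper":-1}]'
```

```text
time_s: 8.13
ee_pos: [584.6, -175.2, 40.6]
ee_rot: [180.0, -0.1, 168.3]
force: [0.9, -1.1, 1.0]
gripper_width: 13.8
time_s: 8.3
ee_pos: [584.7, -175.2, 39.1]
ee_rot: [180.0, -0.1, 168.3]
force: [1.8, 0.3, 2.0]
gripper_width: 13.9
time_s: 8.47
ee_pos: [584.9, -175.2, 38.1]
ee_rot: [180.0, -0.0, 168.3]
force: [1.2, -0.2, 3.2]
gripper_width: 14.1
```

```bash
python3 -m inch '[{"x":0,"y":0,"z":0.12,"yaw":0,"gripper":-1},{"x":0,"y":0,"z":0.1,"yaw":0,"gripper":-1},{"x":0,"y":0,"z":0,"yaw":0,"gripper":-1}]' 4;  python3 -m inch '[{"x":0,"y":0,"z":0.1,"yaw":0,"gripper":-1},{"x":0,"y":0,"z":0,"yaw":0,"gripper":-1}]'; python3 - <<'E'
from h import *
p,R,s=tcp(); print(p,s["force"])
a=cams.grab_frame("scene")["pixels"][215:275,225:305,::-1]
g=cams.grab_frame("wrist")["pixels"][200:400,250:390,::-1]
cv2.imwrite("pics/s4.png",np.hstack([cv2.resize(a,(480,360),interpolation=cv2.INTER_NEAREST),cv2.resize(g,(252,360))]))
E
```

```text
time_s: 8.72
ee_pos: [584.7, -175.2, 35.9]
ee_rot: [180.0, -0.1, 168.3]
force: [0.8, 0.2, 4.9]
gripper_width: 14.3
time_s: 8.88
ee_pos: [584.8, -175.2, 34.9]
ee_rot: [180.0, -0.0, 168.3]
force: [0.5, -0.6, 4.3]
gripper_width: 13.9
[ 584.78397443 -175.21506187   34.94385066] [ 0.50641449 -0.58684859  4.34255484]
```

View pics/s4.png

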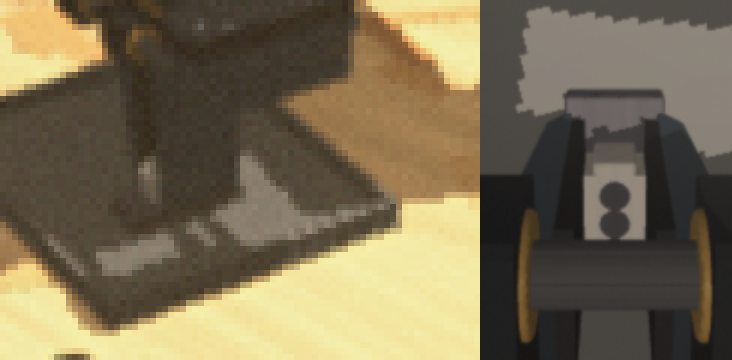

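Picture 10 shows the blank level on the floor between the fingers. The steady 4–5 N and the fingertips at z 13 mean it is flat. I'll release and lift.

```bash
python3 -m inch '[{"x":0,"y":0,"z":-0.1,"yaw":0,"gripper":-0.6},{"x":0,"y":0,"z":0,"yaw":0,"gripper":-0.6},{"x":0,"y":0,"z":0,"yaw":0,"gripper":-0.6},{"x":0,"y":0,"z":-0.5,"yaw":0,"gripper":-0.6},{"x":0,"y":0,"z":-1,"yaw":0,"gripper":-0.6},{"x":0,"y":0,"z":-2,"yaw":0,"gripper":-0.6},{"x":0,"y":0,"z":-3,"yaw":0,"gripper":-0.6},{"x":0,"y":0,"z":-3,"yaw":0,"gripper":-0.6},{"x":0,"y":0,"z":-1.5,"yaw":0.86,"gripper":-0.6},{"x":0,"y":0,"z":0,"yaw":0,"gripper":-0.6}]' 30; python3 - <<'E'
from h import *
h=np.array([np.cos(np.radians(-16)),np.sin(np.radians(-16)),0])
P=M["c"]-63.3*M["y"]-7*h; P[2]=104; go(P)
E
```

```text
time_s: 9.82
ee_pos: [587.6, -176.1, 151.2]
ee_rot: [-180.0, 0.5, 164.0]
force: [0.3, -0.3, -0.2]
gripper_width: 18.4
tcp [ 587.6 -176.1  151.2] [-179.99    0.54  163.96] w 18.4 F [ 0.3 -0.3 -0.2] t 9.8167
shift cm [13.61 28.51  4.58]
```

```bash
python3 -m inch '[{"x":0.6,"y":1.3,"z":0,"yaw":0,"gripper":-0.6},{"x":1.3,"y":2.7,"z":0,"yaw":0,"gripper":-0.6},{"x":1.3,"y":2.7,"z":0,"yaw":0,"gripper":-0.6},{"x":1.3,"y":2.7,"z":0,"yaw":0,"gripper":-0.6},{"x":1.3,"y":2.7,"z":0,"yaw":0,"gripper":-0.6},{"x":1.3,"y":2.7,"z":0,"yaw":0,"gripper":-0.6},{"x":1.3,"y":2.7,"z":0,"yaw":0,"gripper":-0.6},{"x":1.3,"y":2.7,"z":0,"yaw":0,"gripper":-0.6},{"x":1.3,"y":2.7,"z":0,"yaw":0,"gripper":-0.6},{"x":1.3,"y":2.7,"z":0,"yaw":0,"gripper":-0.6},{"x":1.3,"y":2.7,"z":0,"yaw":0,"gripper":-0.6}]'; python3 -m inch '[{"x":0,"y":0,"z":1.5,"yaw":0,"gripper":-0.6},{"x":0,"y":0,"z":1.5,"yaw":0,"gripper":-0.6},{"x":0,"y":0,"z":1.5,"yaw":0,"gripper":-0.6},{"x":0,"y":0,"z":0,"yaw":0,"gripper":-0.6},{"x":0,"y":0,"z":0,"yaw":0,"gripper":-0.6},{"x":0,"y":0,"z":0,"yaw":0,"gripper":-0.6}]'; python3 - <<'E'
from h import *
h=np.array([np.cos(np.radians(-16)),np.sin(np.radians(-16)),0])
P=M["c"]-63.3*M["y"]-7*h; P[2]=73; go(P)
f=cams.grab_frame("wrist"); im=f["pixels"][:,:,::-1]
t=cams.grab_frame("top"); b=t["pixels"][165:245,350:440,::-1]
cv2.imwrite("pics/w5.png",np.hstack([im[150:,100:540],cv2.resize(b,(348,330),interpolation=cv2.INTER_CUBIC)]))
E
```

```text
time_s: 10.73
ee_pos: [529.8, 136.0, 144.2]
ee_rot: [-179.9, -0.2, 164.1]
force: [0.3, -0.2, -0.3]
gripper_width: 18.2
time_s: 11.23
ee_pos: [531.9, 134.4, 100.9]
ee_rot: [-180.0, -0.0, 164.1]
force: [0.3, 0.5, 0.6]
gripper_width: 18.4
tcp [531.9 134.4 100.9] [-1.7999e+02 -4.0000e-02  1.6407e+02] w 18.4 F [0.3 0.5 0.6] t 11.2333
shift cm [-0.37  0.21  2.79]
```

View pics/w5.png

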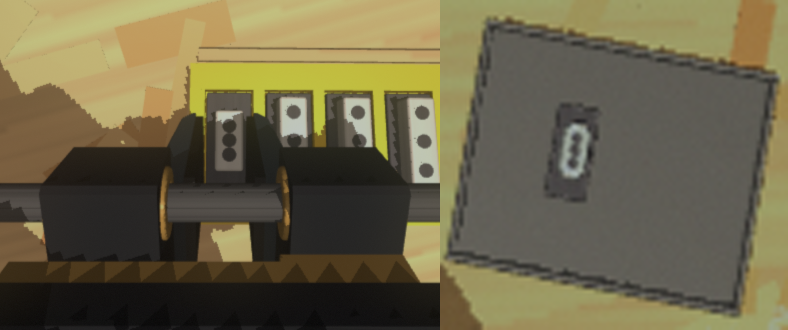

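Picture 11 shows the first blank flat in the tray, with its bar up. The second short bar is at crop (229,138) and needs about +2 mm in y, which agrees with the computed +0.21 cm. I'll descend and grip.

```bash
python3 -m inch '[{"x":-0.37,"y":0.2,"z":0,"yaw":0,"gripper":-0.6},{"x":0,"y":0,"z":1,"yaw":0,"gripper":-0.6},{"x":0,"y":0,"z":1,"yaw":0,"gripper":-0.6},{"x":0,"y":0,"z":0.5,"yaw":0,"gripper":-0.6},{"x":0,"y":0,"z":0.25,"yaw":0,"gripper":-0.6},{"x":0,"y":0,"z":0,"yaw":0,"gripper":-0.6},{"x":0,"y":0,"z":0,"yaw":0,"gripper":-0.6}]'; python3 -m inch '[{"x":0,"y":0,"z":0,"yaw":0,"gripper":-1},{"x":0,"y":0,"z":0,"yaw":0,"gripper":-1},{"x":0,"y":0,"z":0,"yaw":0,"gripper":-1},{"x":0,"y":0,"z":0,"yaw":0,"gripper":-1}]' 40
```

```text
time_s: 11.92
ee_pos: [536.2, 134.9, 73.2]
ee_rot: [-180.0, -0.0, 164.0]
force: [0.3, -0.9, 0.0]
gripper_width: 18.2
time_s: 12.25
ee_pos: [536.4, 135.0, 73.6]
ee_rot: [180.0, 0.0, 164.0]
force: [0.3, -0.9, -1.5]
gripper_width: 14.0
```

```bash
python3 -m inch '[{"x":0.13,"y":0,"z":-0.27,"yaw":0,"gripper":-1},{"x":0.13,"y":0,"z":-0.27,"yaw":0,"gripper":-1},{"x":0.13,"y":0,"z":-0.27,"yaw":0,"gripper":-1},{"x":0.13,"y":0,"z":-0.27,"yaw":0,"gripper":-1},{"x":0.13,"y":0,"z":-0.27,"yaw":0,"gripper":-1},{"x":0.13,"y":0,"z":-0.27,"yaw":0,"gripper":-1},{"x":0.21,"y":0,"z":-0.45,"yaw":0,"gripper":-1},{"x":0.21,"y":0,"z":-0.45,"yaw":0,"gripper":-1},{"x":0.21,"y":0,"z":-0.45,"yaw":0,"gripper":-1},{"x":0,"y":0,"z":-1.5,"yaw":0,"gripper":-1},{"x":0,"y":0,"z":-1.5,"yaw":0,"gripper":-1},{"x":0,"y":0,"z":-1,"yaw":0,"gripper":-1}]'; python3 -c "
from h import *
go([574.3,-222.7,146])"
```

```text
time_s: 13.25
ee_pos: [523.1, 139.1, 144.8]
ee_rot: [179.9, 0.1, 164.0]
force: [0.1, 0.3, -1.3]
gripper_width: 13.3
tcp [523.1 139.1 144.8] [1.7994e+02 9.0000e-02 1.6404e+02] w 13.3 F [ 0.1  0.3 -1.3] t 13.25
shift cm [-14.87 -33.38  -0.13]
```

The second blank is out (opening 13.3 mm). Now I'll carry it to tray y −25.

```bash
python3 -m inch '[{"x":-0.6,"y":-1.4,"z":0,"yaw":0,"gripper":-1},{"x":-1.2,"y":-2.7,"z":0,"yaw":0,"gripper":-1},{"x":-1.2,"y":-2.7,"z":0,"yaw":0,"gripper":-1},{"x":-1.2,"y":-2.7,"z":0,"yaw":0,"gripper":-1},{"x":-1.2,"y":-2.7,"z":0,"yaw":0,"gripper":-1},{"x":-1.2,"y":-2.7,"z":0,"yaw":0,"gripper":-1},{"x":-1.2,"y":-2.7,"z":0,"yaw":0,"gripper":-1},{"x":-1.2,"y":-2.7,"z":0,"yaw":0,"gripper":-1},{"x":-1.2,"y":-2.7,"z":0,"yaw":0,"gripper":-1},{"x":-1.2,"y":-2.7,"z":0,"yaw":0,"gripper":-1},{"x":-1.2,"y":-2.7,"z":0,"yaw":0,"gripper":-1},{"x":-1.2,"y":-2.7,"z":0,"yaw":0,"gripper":-1}]'; python3 -m inch '[{"x":-1.0,"y":-2.3,"z":0,"yaw":0,"gripper":-1},{"x":0,"y":0,"z":0,"yaw":-0.86,"gripper":-1},{"x":0,"y":0,"z":1.2,"yaw":0,"gripper":-1},{"x":0,"y":0,"z":1.5,"yaw":0,"gripper":-1},{"x":0,"y":0,"z":1.5,"yaw":0,"gripper":-1},{"x":0,"y":0,"z":1.5,"yaw":0,"gripper":-1},{"x":0,"y":0,"z":1,"yaw":0,"gripper":-1},{"x":0,"y":0,"z":0,"yaw":0,"gripper":-1},{"x":0,"y":0,"z":0,"yaw":0,"gripper":-1}]'; python3 -c "
from h import *
go([574.3,-222.7,52.6])"
```

```text
time_s: 14.25
ee_pos: [569.8, -199.5, 143.4]
ee_rot: [180.0, 0.0, 164.0]
force: [1.9, 0.7, -0.4]
gripper_width: 13.7
time_s: 15.0
ee_pos: [573.1, -222.8, 76.0]
ee_rot: [180.0, -0.0, 168.3]
force: [0.1, 0.5, -1.0]
gripper_width: 13.5
tcp [ 573.1 -222.8   76. ] [ 1.7999e+02 -5.0000e-02  1.6834e+02] w 13.5 F [ 0.1  0.5 -1. ] t 15.0
shift cm [-0.11  0.04  2.34]
```

```bash
python3 -m inch '[{"x":0,"y":0,"z":0.8,"yaw":0,"gripper":-1},{"x":0,"y":0,"z":0.8,"yaw":0,"gripper":-1},{"x":0,"y":0,"z":0.4,"yaw":0,"gripper":-1},{"x":0,"y":0,"z":0.3,"yaw":0,"gripper":-1},{"x":0,"y":0,"z":0,"yaw":0,"gripper":-1},{"x":0,"y":0,"z":0,"yaw":0,"gripper":-1}]'; python3 -m inch '[{"x":0,"y":0,"z":0,"yaw":0,"gripper":-1},{"x":0,"y":0,"z":0.15,"yaw":0,"gripper":-1},{"x":0,"y":0,"z":0.15,"yaw":0,"gripper":-1},{"x":0,"y":0,"z":0.15,"yaw":0,"gripper":-1},{"x":0,"y":0,"z":0,"yaw":0,"gripper":-1}]' 6;  python3 -m inch '[{"x":0,"y":0,"z":0.15,"yaw":0,"gripper":-1},{"x":0,"y":0,"z":0.15,"yaw":0,"gripper":-1},{"x":0,"y":0,"z":0.15,"yaw":0,"gripper":-1},{"x":0,"y":0,"z":0.15,"yaw":0,"gripper":-1},{"x":0,"y":0,"z":0,"yaw":0,"gripper":-1}]'; python3 -m inch '[{"x":0,"y":0,"z":0.15,"yaw":0,"gripper":-1},{"x":0,"y":0,"z":0.15,"yaw":0,"gripper":-1},{"x":0,"y":0,"z":0.15,"yaw":0,"gripper":-1},{"x":0,"y":0,"z":0,"yaw":0,"gripper":-1},{"x":0,"y":0,"z":0,"yaw":0,"gripper":-1}]' 4
```

```text
time_s: 15.5
ee_pos: [573.2, -222.9, 53.0]
ee_rot: [180.0, -0.0, 168.3]
force: [-1.2, 0.5, -0.2]
gripper_width: 13.9
time_s: 15.92
ee_pos: [574.5, -223.3, 49.4]
ee_rot: [-180.0, 0.2, 168.3]
force: [2.0, 0.4, 2.9]
gripper_width: 14.0
time_s: 16.33
ee_pos: [573.9, -223.2, 42.9]
ee_rot: [-180.0, 0.1, 168.3]
force: [2.5, -1.1, 4.3]
gripper_width: 14.2
time_s: 16.75
ee_pos: [572.3, -222.6, 37.3]
ee_rot: [180.0, -0.1, 168.3]
force: [0.8, 0.3, 0.8]
gripper_width: 13.9
```

```bash
python3 -m inch '[{"x":0,"y":0,"z":0.12,"yaw":0,"gripper":-1},{"x":0,"y":0,"z":0.1,"yaw":0,"gripper":-1},{"x":0,"y":0,"z":0,"yaw":0,"gripper":-1},{"x":0,"y":0,"z":0,"yaw":0,"gripper":-1}]';python3 -m inch '[{"x":0,"y":0,"z":-0.1,"yaw":0,"gripper":-0.6},{"x":0,"y":0,"z":0,"yaw":0,"gripper":-0.6},{"x":0,"y":0,"z":0,"yaw":0,"gripper":-0.6},{"x":0,"y":0,"z":-0.5,"yaw":0,"gripper":-0.6},{"x":0,"y":0,"z":-1,"yaw":0,"gripper":-0.6},{"x":0,"y":0,"z":-2,"yaw":0,"gripper":-0.6},{"x":0,"y":0,"z":-3,"yaw":0,"gripper":-0.6},{"x":0,"y":0,"z":-3,"yaw":0,"gripper":-0.6},{"x":0,"y":0,"z":-3,"yaw":0,"gripper":-0.6},{"x":0,"y":0,"z":0,"yaw":0,"gripper":-0.6}]' 30; python3 -m inch '[{"x":2,"y":-2,"z":-3,"yaw":0,"gripper":-0.6},{"x":4,"y":0,"z":-3,"yaw":0,"gripper":-0.6},{"x":4,"y":0,"z":-2,"yaw":0,"gripper":-0.6},{"x":4,"y":0,"z":0,"yaw":0,"gripper":-0.6},{"x":3,"y":0,"z":0,"yaw":0,"gripper":-0.6},{"x":3,"y":0,"z":0,"yaw":0,"gripper":-0.6},{"x":0,"y":0,"z":0,"yaw":0,"gripper":-0.6},{"x":0,"y":0,"z":0,"yaw":0,"gripper":-0.6}]'; python3 - <<'E'
from h import *
t=cams.grab_frame("top")["pixels"][:,:,::-1]; s=cams.grab_frame("scene")["pixels"][:,:,::-1]
r=lambda a:cv2.resize(a,(390,290),interpolation=cv2.INTER_CUBIC)
cv2.imwrite("pics/end.png",np.vstack([np.hstack([r(t[165:245,345:445]),r(t[110:290,150:440])]),np.hstack([r(s[210:275,205:300]),r(s[220:340,280:430])])]))
E
```

```text
time_s: 17.08
ee_pos: [572.6, -222.7, 35.9]
ee_rot: [180.0, -0.1, 168.3]
force: [-2.7, 0.4, 4.2]
gripper_width: 14.2
time_s: 17.92
ee_pos: [576.7, -224.3, 169.7]
ee_rot: [-179.9, 0.8, 168.3]
force: [0.4, -0.4, 0.5]
gripper_width: 17.9
time_s: 18.58
ee_pos: [381.6, -203.8, 236.5]
ee_rot: [-180.0, 0.1, 168.3]
force: [-0.6, -0.2, -0.2]
gripper_width: 18.5
```

View pics/end.png

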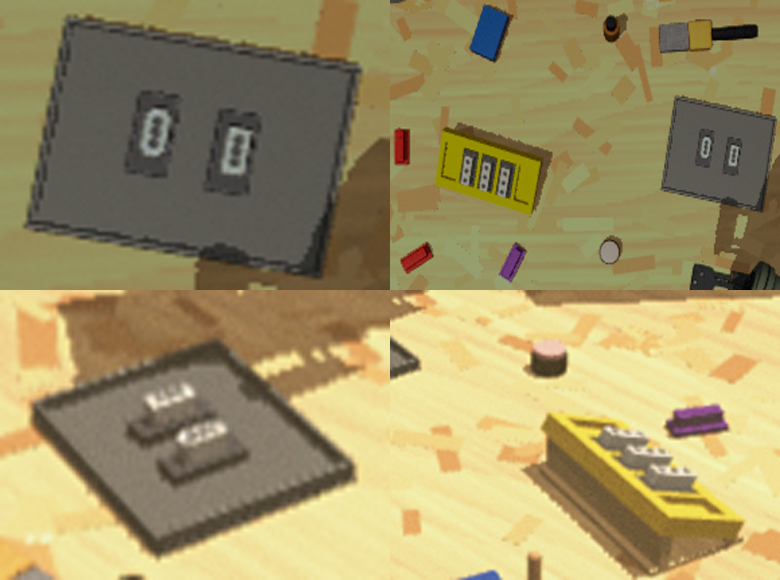

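Picture 12 shows both short-bar blanks flat, foot down and parallel in the tray. The three long ones are still seated in the mould, and the bystanders in view have not moved. I'll hand in.

```bash
python3 -c "
from workcell import env; print(env.job_done())"
```

```text
the job is handed in; nothing more can be done
None
```

Both faulty blanks are in the reject tray, and I handed the job in at about 18.6 s. They were the ones in the two end pockets of the mould. I drew each out square to the face, holding it across the 14 mm bar. Then I lowered it in a light grip until it pivoted level on the tray floor, and released it there.

**Last checks:** the final top and scene views show both short-bar blanks foot down, flat and parallel, about 50 mm apart. The three long-bar blanks are still seated. The jar, sprayer, sanding block, brush and the red and purple look-alikes are where they were. I did not re-check the phone and case in the final crops, but the arm went near neither at table height. The contact forces I read while setting down were about 5 N or less.

**Failures and disagreements:**
- My first two move calls were refused because the rows must name every key, so one wrist picture showed only the bare table.
- The bar positions measured from the top camera differed by 1–2 mm from the mould frame fitted to its corners. I settled this with close wrist views before each grip.
- I judged bar length by eye from the images, where the difference was plain, and did not gauge it with the fingers.

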